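Lock the spring-loaded cap of a fuel filter

TASK

The fuel filter with the red cap has its new cartridge in, so lock its cap: push it down against its spring, turn it a quarter turn clockwise (seen from above) while it is pushed in, then let go so that it springs up into its notches and stays locked. Leave the blue cap of the other filter open, as it is.

Things in the scene. Friction and masses are not known exactly. Their poses are not given: they have to be found in the camera images.
- red_grip (a point): Red bayonet cap, captive on a fixed aluminium filter housing (104 mm across, rim 105 mm high). Point: top centre of its grip bar, on the turning axis, 157 mm up when open. x runs along the bar, z up. Bar 50 mm long, 14 wide, 30 tall, on a round cap 62 mm across, top 22 mm above the rim (8 if pushed in by 14; cheeks on the rim rise 5). The bar points at white rim dots when open, green ones when locked.
- red_press (a joint): How far the red cap is pushed down, m: 0 sprung fully up, 0.018 bottom stop. The spring pushes up with 5 N at 0, 12 N at 0.014. Its two ears (under the bar's ends) clear the rim's tabs beyond 0.010: push to about 0.014. Locked and let go it rests at about 0.006; turned too little it stays at 0.010 or springs back to 0.
- red_turn (a joint): Turn of the red cap, rad, clockwise seen from above: about 0 open (0.1 of play), stop at 1.66. Blocked by the cheeks and tabs until pushed in beyond 0.010. The notches begin at about 1.15; a quarter turn (1.57) lies well inside them. Turns easily (under 0.15 N m).
- blue_tip (a point): The same housing and captive cap in blue, standing open nearby, to be left alone. Point: on the top face of its grip bar, 22 mm along the bar from the cap's axis; its x axis points along the bar, outward from the axis, z up.
There are look-alikes about, which are no part of the job. Leave any orange or purple look-alike of the part that bears red_grip alone.

How it is judged:
By the outcome, as a careful person would: the job done as asked, in the order asked, and still so for the second after the job is handed in, with the robot touching nothing.
It also fails if it takes over 32 s, if anything falls off the work surface, if the arm or the gripper's body presses on something with over 40 N, if the wrist force passes 120 N, or if a joint passes its speed limit or range.

ROBOT

A 7-joint arm with a two-finger parallel gripper is mounted at the origin on the work surface. World frame = base frame: x ahead of the robot, y to its left, z up, the work surface at z = 0. Lengths are in m, angles in rad, forces in N, time in s.
With the tool pointing down it reaches from about 0.4 to 0.85 m from the base axis. Payload 4.5 kg.
Tool frame: the origin (TCP) lies midway between the tips of the shut fingers; the grasp point (between the pads) lies bot.grasp_offset behind it (bot.grasp_offset is the distance from the TCP to the grasp point, in m); z points along the fingers, y is the line along which they close (so a half turn about z gives the same grasp; the last joint's range is limited). The gripper opens to 85 mm and grips with 20 to 120 N. Pads are 22 mm wide; open, the fingers measure 114 mm over their backs; the gripper's body (76 mm by 85 mm) begins 54 mm behind the grasp point. The pads swing forward as they close: fully open they stand 13 mm farther back than shut.
Start: joints at [-1.301, 0.689, -0.195, 1.565, 0.157, 0.902, -0.215], TCP at [0.146, 0.608, 0.231] pointing down, gripper open.
Joint ranges: [-3.01, 3.01], [-0.46, 2.08], [-1.47, 1.51], [0.13, 2.56], [-1, 4.14], [0.04, 2.09], [-2.66, 2.66]. Speed limits (rad/s): [2.57, 2.57, 3.14, 3.14, 3.14, 3.14, 3.14].

INTERFACE

Orientations are given as a unit quaternion [x, y, z, w].
In Python, from station import telemetry, get_image, get_calibration, workorder, recognise, landmark_of, bot gives the robot as it stands. The module is installed in compiled form; this text tells all that it offers.
- The arm moves only by the tool apply_moves, never from a script. Its argument "commands" is a list that holds one entry, the list of rows, each a list of 6 numbers: the shift along the tool's x, y, z in cm, then the turn, a rotation vector about the tool's x, y, z in degrees. In form: [[[x, y, z, wx, wy, wz], ...]]. A call has 1 to 20 rows; each row is the pose to reach, as a shift and turn from the pose commanded when the call began, along the tool's axes at that moment; what a row does not reach only later rows make up. A row lasts 1/10 s, in which the tool goes at most 50 mm and 8.59 degrees, less where a joint would pass 70% of its speed; a pose out of reach is approached as far as the arm can. A call with a gripper value outside its range is refused whole. "fingers" is the opening, from -1 (shut) to 1 (fully open), so that 0 is half open, set as the call begins (left out, the last holds). The fingers move at their own pace and stop on an object; the grip force is fixed at half the most. Time passes only in rows, so rows that repeat a pose let the fingers close. It gives the time, the measured TCP pose, the force, the opening and the grip force at its end, in the units of the state.
- telemetry.state(): the state, without advancing time (a new reading comes with each control period).
- get_image(name): name is "scene" or "top"; returns (picture, depth): 420x560x3 uint8, blue, green, red; 420x560 float32, m along the optical axis (not along the pixel's ray), 0 where there is no reading.
- get_calibration(name): a dict with "intrinsics" (3x3 intrinsics, pixels), "R" (3x3) and "t" (3): a world point X has camera coordinates R X + t. Camera axes: x right, y down, z forward; pixel columns grow to the right and rows downward; lengths in m; the calibration is good to about 2 mm. A picture is of the moment at which its call begins. get_calibration takes no time and is no camera call.
- workorder.close_job(): hands the job in; it is judged then, once.
Trained networks look in the newest picture that a camera, given by its name, has taken for a name from the list of things; names that differ only in an ending like _2 or _b are one class to them, and where a whole thing is asked for, a point or a joint stands for the part that bears it (a point fixed in the world has none). Each returns a list of dicts, best first, with "confidence" (0 to 1); they miss things now and then, are a little off and sometimes report something else, mostly with a low value. They report only what shows in the picture. A call takes as long as a camera call. They do not tell look-alikes from the thing itself.
- recognise(camera, thing): "rect" ([centre column, centre row, width, height] in pixels, round what is visible of it).
- landmark_of(camera, thing): "centre" ([row, column] in pixels: a listed point, or the origin of a listed thing).
The state is a dict: "time_s": time; "joints": joint angles; "joint_vel": joint speeds; "effort": joint torques, N m; "tool_pos": TCP position; "tool_rot": TCP orientation; "wrist_force": force on the tool from outside, world axes, zero at the start; "torque": the same for the moment, N m; "finger_gap": finger opening in m; "grip_force": force on a finger pad.
Only numpy, scipy, OpenCV 4.12 (cv2) and the standard library are available. Lean on these libraries where they do the work, as an engineer would, in place of code of your own. Each camera call takes 0.05 s, during which the arm holds its last target. There are 200 camera calls.

## Working session

There is one attempt and no reset: what is moved stays moved. The work goes in short steps, Python scripts to look and compute and a tool call to move; the robot and the scene stay as the last step left them, time stands still between calls to the robot, and variables do not carry over. Pictures are saved under pics/ and viewed, at most 10 in all, crops included, and the job is handed in when it is done.

Besides the shell and the picture viewer there is one more tool, called as name(argument=value, ...) on one line, values as JSON. apply_moves: Moves the arm, as the interface text tells. Its arguments: {"type":"object","properties":{"commands":{"type":"array"},"fingers":{"type":"number"}},"required":["commands"]}

```bash
mkdir -p pics; cat > h.py <<'E'
import numpy as np,cv2
from station import *
def cal(n):
    c=get_calibration(n); return np.array(c["intrinsics"]),np.array(c["R"]),np.array(c["t"]).ravel()
def proj(n,X):
    K,R,t=cal(n); p=K@(R@np.array(X)+t); return p[:2]/p[2]
def back(n,u,v,d):
    K,R,t=cal(n); return R.T@(np.linalg.inv(K)@np.array([u,v,1.])*d-t)
def onz(n,u,v,z):
    K,R,t=cal(n); C=-R.T@t; r=R.T@(np.linalg.inv(K)@np.array([u,v,1.])); return C+r*(z-C[2])/r[2]
E
python3 - <<'E'
from h import *
print(telemetry.state(), bot.grasp_offset)
for n in("scene","top"):
    p,d=get_image(n); cv2.imwrite(f"pics/{n}1.png",p); np.save(f"{n}_d.npy",d)
    K,R,t=cal(n); print(n,K.tolist(),-R.T@t,R.tolist())
    for th in("red_grip","blue_tip"):
        print(th,recognise(n,th),landmark_of(n,th))
E
```

```text
{'time_s': 0.0, 'joints': array([-1.30119482,  0.68997802, -0.19449032,  1.56635745,  0.15728195,
        0.90251014, -0.21508434]), 'joint_vel': array([ 0.00060143,  0.00081852, -0.00047295, -0.00062896,  0.00089826,
        0.00042607,  0.00047538]), 'effort': array([-3.91378180e-04, -5.39617145e+01, -1.26691449e+00, -1.58537883e+01,
        9.01197345e-03,  9.71619214e-03, -1.72040941e-06]), 'tool_pos': array([0.14591906, 0.60704926, 0.2304836 ]), 'tool_rot': array([ 1.17591869e-01,  9.93061571e-01, -9.31445845e-04, -4.01754257e-05]), 'wrist_force': array([-0.95097345, -1.11001231,  0.02829078]), 'torque': array([-0.00020715,  0.00398167, -0.00290153]), 'grip_force': 0.0, 'finger_gap': 0.08581979243247534} 0.0187
scene [[402.599795322825, 0.0, 281.08436538864504], [0.0, 402.599795322825, 206.34678731472098], [0.0, 0.0, 1.0]] [ 0.76407303 -0.49175322  0.57885793] [[0.8680514672014326, 0.4964241654201848, -0.007049700441354488], [0.3192766243795496, -0.5690511122863344, -0.7577884063051411], [-0.38019611704255973, 0.6555485333616105, -0.6524622847285518]]
red_grip [{'rect': [166.4, 
[... 423 characters left out ...]
 0.0, 1.0]] [ 0.33534954 -0.03562867  1.02452014] [[-0.0020928746514675025, -0.9997676671750128, 0.021453007880631123], [-0.9900726181740079, -0.0009434192654135855, -0.14055362215949707], [0.1405412061203342, -0.021534196793073643, -0.9898406173474187]]
red_grip [{'rect': [390.5, 183.8, 30.6, 34.0], 'confidence': 0.88}, {'rect': [310.4, 284.3, 26.1, 26.0], 'confidence': 0.64}, {'rect': [308.2, 202.6, 29.3, 32.7], 'confidence': 0.56}] [{'centre': [201.7, 309.7], 'confidence': 0.95}, {'centre': [175.3, 394.5], 'confidence': 0.72}, {'centre': [286.6, 314.0], 'confidence': 0.64}]
blue_tip [{'rect': [206.8, 161.7, 33.4, 34.3], 'confidence': 0.61}] [{'centre': [141.9, 196.1], 'confidence': 0.67}]
```

View pics/scene1.png

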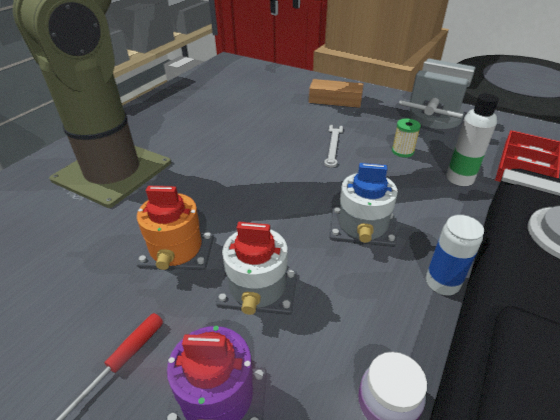

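View pics/top1.png

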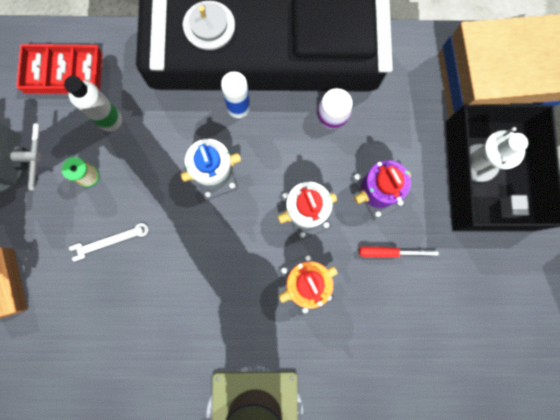

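In the scene picture the red caps are on an orange housing (168,225), an aluminium one (256,262) and a purple one (210,370). In the top picture they are at (310,285), (309,203) and (388,183). The aluminium housing fits the description, and I'll confirm it in a crop.

```bash
python3 - <<'E'
from h import *
T=cv2.imread("pics/top1.png");S=cv2.imread("pics/scene1.png")
a=cv2.resize(T[170:240,275:345],(400,400),interpolation=cv2.INTER_CUBIC)
b=cv2.resize(S[215:305,210:300],(400,400),interpolation=cv2.INTER_CUBIC)
cv2.imwrite("pics/crop1.png",np.hstack([a,b]))
d=np.load("top_d.npy"); ds=np.load("scene_d.npy")
# red mask above cap plane, points in world from both cams
for n,im,dd,(r0,r1,c0,c1) in(("top",T,d,(170,240,275,345)),("scene",S,ds,(215,305,210,300))):
    P=[]
    for v in range(r0,r1):
        for u in range(c0,c1):
            if dd[v,u]>0:
                B,G,R_=map(int,im[v,u]); 
                P.append([*back(n,u,v,dd[v,u]),R_-max(B,G)])
    P=np.array(P)
    Q=P[(P[:,2]>0.147)&(P[:,2]<.18)]
    print(n,len(Q),Q.mean(0),np.percentile(Q[:,2],[5,50,95]))
    q=Q[:,:2]-Q[:,:2].mean(0); w,V=np.linalg.eigh(q.T@q/len(q)); e=V[:,1]; s=q@e; r=q@V[:,0]
    print("dir",e,np.degrees(np.arctan2(e[1],e[0])),"len",np.ptp(s),"wid",np.ptp(r),"mid",Q[:,:2].mean(0)+e*(s.max()+s.min())/2+V[:,0]*(r.max()+r.min())/2)
    C=P[(P[:,3]>60)&(P[:,2]>.11)&(P[:,2]<.14)]
    print("cap",len(C),C[:,:2].min(0),C[:,:2].max(0),np.median(C[:,2]))
    W=P[(P[:,2]>.1)&(P[:,2]<.115)&(P[:,3]<60)]
    c=cv2.minEnclosingCircle((W[:,:2]*1000).astype(np.float32)); print("rim",len(W),c)
E
```

```text
Traceback (most recent call last):
  File "h.py", line 8, in back
    K,R,t=cal(n); return R.T@(np.linalg.inv(K)@np.array([u,v,1.])*d-t)
          ~~~^^^
  File "h.py", line 4, in cal
    c=get_calibration(n); return np.array(c["intrinsics"]),np.array(c["R"]),np.array(c["t"]).ravel()
ValueError: time passes only in moves, steps and waits
```

View pics/crop1.png

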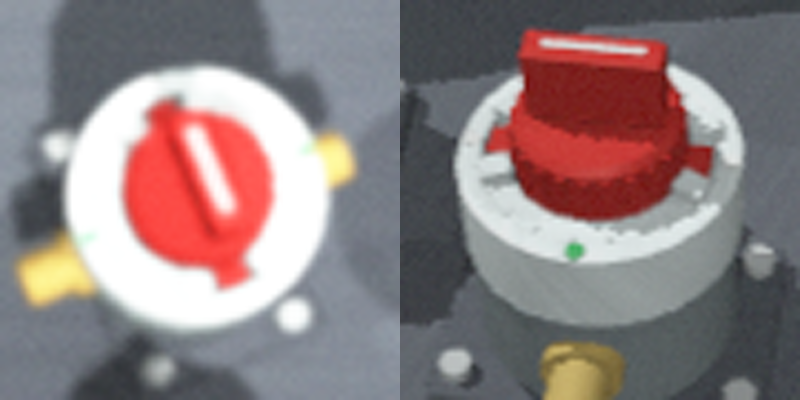

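The crop confirms a red cap on the aluminium/white housing. It is open: the bar points at the ears, and the green dots are 90° off.

```bash
sed -i 's/^def cal(n):/import functools\n@functools.lru_cache(None)\ndef cal(n):/' h.py; cat > m.py <<'E'
from h import *
def meas(T,S,d,ds,boxes=((170,240,275,345),(215,305,210,300)),lo=.147,hi=.18):
  for n,im,dd,(r0,r1,c0,c1) in(("top",T,d,boxes[0]),("scene",S,ds,boxes[1])):
    P=np.array([[*back(n,u,v,dd[v,u]),int(im[v,u,2])-int(im[v,u,:2].max())] for v in range(r0,r1) for u in range(c0,c1) if dd[v,u]>0])
    Q=P[(P[:,2]>lo)&(P[:,2]<hi)]
    print(n,len(Q),Q.mean(0),np.percentile(Q[:,2],[5,50,95]))
    q=Q[:,:2]-Q[:,:2].mean(0); w,V=np.linalg.eigh(q.T@q/len(q)); e=V[:,1]; s=q@e; r=q@V[:,0]
    print("dir",np.degrees(np.arctan2(e[1],e[0])),"len",np.ptp(s),"wid",np.ptp(r),"mid",Q[:,:2].mean(0)+e*(s.max()+s.min())/2+V[:,0]*(r.max()+r.min())/2)
    W=P[(P[:,2]>.1)&(P[:,2]<.115)&(P[:,3]<60)]
    print("rim",len(W),cv2.minEnclosingCircle((W[:,:2]*1000).astype(np.float32)))
E
python3 - <<'E'
from m import *
T=cv2.imread("pics/top1.png");S=cv2.imread("pics/scene1.png")
meas(T,S,np.load("top_d.npy"),np.load("scene_d.npy"))
print("top grip @.157",onz("top",309.7,201.7,.157))
for u,v in((242,230),(268,234)): pass
# stripe ends from crops: top
for u,v in((275+188*70/400,170+128*70/400),(275+228*70/400,170+210*70/400)): print(onz("top",u,v,.157))
for u,v in((210+140*.225,215+43*.225),(210+247*.225,215+50*.225)): print(onz("scene",u,v,.157))
# neighbours
for u,v in((207,162),(388,183),(310,285)): print(onz("top",u,v,.12))
E
```

```text
top 150 [  0.50311903  -0.12838657   0.15465326 105.08      ] [0.15053446 0.15482595 0.15768625]
dir -157.8826520848182 len 0.04987211420853879 wid 0.014495051917190832 mid [ 0.50352414 -0.12890474]
rim 784 ((503.9490966796875, -129.1830596923828), 52.07658004760742)
scene 354 [ 0.50580855 -0.1304583   0.15506666 97.        ] [0.14808985 0.15658307 0.15846193]
dir -157.15460698419713 len 0.050036631627230516 wid 0.016947418353328945 mid [ 0.50439337 -0.12867952]
rim 1232 ((504.30364990234375, -128.4960174560547), 52.3702392578125)
top grip @.157 [ 0.49803641 -0.12435706  0.157     ]
[ 0.51895649 -0.12064074  0.157     ]
[ 0.48674841 -0.13568788  0.157     ]
[ 0.48683119 -0.13470694  0.157     ]
[ 0.52070862 -0.11966317  0.157     ]
[0.59816593 0.10943816 0.12      ]
[ 0.54954499 -0.31123955  0.12      ]
[ 0.31579371 -0.12631293  0.12      ]
```

apply_moves(commands=[[[-5,-3.5,0,0,0,0],[-9,-6,0,0,0,-5],[-13,-9,0,0,0,-10],[-17,-12,0,0,0,-14],[-21,-15,0,0,0,-18],[-25,-18,0,0,0,-22],[-29,-21,0,0,0,-26],[-33,-24,0,0,0,-30],[-36,-28,0,0,0,-33],[-38,-32,0,0,0,-36],[-40,-36,0,0,0,-36],[-42,-40,0,0,0,-36],[-44,-44,0,0,0,-36],[-46,-48,0,0,0,-36],[-48,-52,0,0,0,-36],[-49.5,-56,0,0,0,-36],[-51,-60,1,0,0,-36],[-52,-63.2,2,0,0,-36],[-52,-63.2,2,0,0,-36],[-52,-63.2,2,0,0,-36]]], fingers=0.2)

```text
time_s: 2.5
tool_pos: [0.5038, -0.129, 0.211]
tool_rot: [-0.194, 0.981, 0.0, -0.0]
wrist_force: [1.0, 1.3, -0.5]
finger_gap: 0.0515
grip_force: 0.0
```

apply_moves(commands=[[[0,0,2.5,0,0,0],[0,0,5,0,0,0],[0,0,7,0,0,0],[0,0,8.1,0,0,0],[0,0,8.1,0,0,0],[0,0,8.1,0,0,0]]])

```text
time_s: 3.1
tool_pos: [0.5046, -0.1274, 0.1309]
tool_rot: [-0.196, 0.981, 0.0, 0.001]
wrist_force: [0.5, 0.2, 0.1]
finger_gap: 0.051
grip_force: 0.0
```

apply_moves(commands=[[[0,0,0,0,0,0],[0,0,0,0,0,0],[0,0,0,0,0,0],[0,0,0,0,0,0],[0,0,0,0,0,0],[0,0,0,0,0,0],[0,0,0,0,0,0],[0,0,0,0,0,0]]], fingers=-1)

```text
time_s: 3.9
tool_pos: [0.5043, -0.1279, 0.1304]
tool_rot: [-0.195, 0.981, 0.0, 0.0]
wrist_force: [-0.6, 1.4, 3.6]
finger_gap: 0.0126
grip_force: 62.4
```

apply_moves(commands=[[[0,0,0.3,0,0,0],[0,0,0.6,0,0,0],[0,0,0.9,0,0,0],[0,0,1.2,0,0,0],[0,0,1.45,0,0,0],[0,0,1.45,0,0,0],[0,0,1.45,0,0,0],[0,0,1.45,0,0,0]]])

```text
time_s: 4.7
tool_pos: [0.5043, -0.1279, 0.1165]
tool_rot: [-0.195, 0.981, -0.0, 0.0]
wrist_force: [-0.9, 2.8, 11.5]
finger_gap: 0.0128
grip_force: 63.5
```

```bash
python3 - <<'E'
from h import *
print(telemetry.state())
p,d=get_image("scene"); cv2.imwrite("pics/c2.png",cv2.resize(p[130:320,160:350],(600,600),interpolation=cv2.INTER_CUBIC))
E
```

```text
{'time_s': 4.7, 'joints': array([ 0.37378112,  0.75109171, -0.35205032,  1.97676561,  0.51272888,
        0.49990849,  1.61647617]), 'joint_vel': array([ 2.03545878e-03, -3.11036268e-04, -1.52433165e-04,  6.45424783e-04,
        4.81496997e-05,  1.35418979e-03,  9.03512238e-04]), 'effort': array([ 1.03041094e+00, -4.36385643e+01, -1.46084525e+00, -8.30071092e+00,
        4.99362051e-01, -2.43291222e-01,  3.27042618e-02]), 'tool_pos': array([ 0.50432972, -0.12792353,  0.11645127]), 'tool_rot': array([-1.95175976e-01,  9.80768115e-01, -6.14507124e-05,  4.88280968e-04]), 'wrist_force': array([-0.88399703,  2.76806872, 11.4798192 ]), 'torque': array([ 0.5677438 ,  0.3707917 , -0.03740733]), 'grip_force': 63.461294174194336, 'finger_gap': 0.012810788123831155}
```

View pics/c2.png

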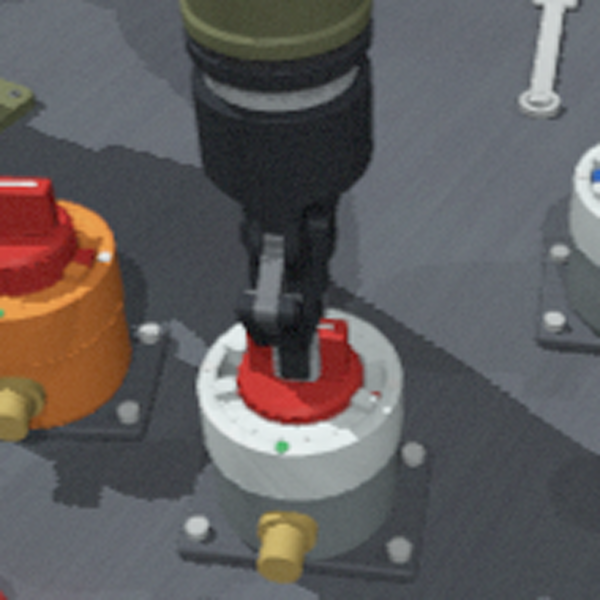

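The cap is pushed in 14 mm with about 11.5 N. Now I'll turn it.

apply_moves(commands=[[[0,0,0,0,0,5],[0,0,0,0,0,11],[0,0,0,0,0,17],[0,0,0,0,0,23],[0,0,0,0,0,29],[0,0,0,0,0,35],[0,0,0,0,0,41],[0,0,0,0,0,47],[0,0,0,0,0,53],[0,0,0,0,0,59],[0,0,0,0,0,65],[0,0,0,0,0,71],[0,0,0,0,0,77],[0,0,0,0,0,83],[0,0,0,0,0,87],[0,0,0,0,0,90],[0,0,0,0,0,90],[0,0,0,0,0,90]]])

```text
time_s: 6.55
tool_pos: [0.5034, -0.1295, 0.1165]
tool_rot: [0.556, 0.831, -0.001, 0.0]
wrist_force: [-2.5, 0.4, 11.3]
finger_gap: 0.0128
grip_force: 63.4
```

apply_moves(commands=[[[0,0,-0.2,0,0,0],[0,0,-0.4,0,0,0],[0,0,-0.6,0,0,0],[0,0,-0.75,0,0,0],[0,0,-0.75,0,0,0],[0,0,-0.75,0,0,0]]])

```text
time_s: 7.15
tool_pos: [0.5034, -0.1295, 0.1237]
tool_rot: [0.556, 0.831, -0.001, 0.0]
wrist_force: [-1.9, -0.4, 6.1]
finger_gap: 0.0126
grip_force: 63.0
```

apply_moves(commands=[[[0,0,0,0,0,0],[0,0,0,0,0,0],[0,0,0,0,0,0],[0,0,0,0,0,0],[0,0,0,0,0,0],[0,0,0,0,0,0],[0,0,-2,0,0,0],[0,0,-5,0,0,0],[0,0,-9,0,0,0],[0,0,-13,0,0,0],[-4,0,-15,0,0,0],[-8,0,-15,0,0,0],[-12,0,-15,0,0,0],[-12,0,-15,0,0,0],[-12,0,-15,0,0,0]]], fingers=0.2)

```text
time_s: 8.65
tool_pos: [0.5494, -0.2398, 0.2727]
tool_rot: [0.556, 0.831, -0.0, -0.001]
wrist_force: [-0.1, 0.9, 0.2]
finger_gap: 0.0512
grip_force: 0.0
```

```bash
python3 - <<'E'
from m import *
T,d=get_image("top");S,ds=get_image("scene")
cv2.imwrite("pics/c3.png",np.hstack([cv2.resize(T[170:240,275:345],(400,400),interpolation=cv2.INTER_CUBIC),cv2.resize(S[215:305,210:300],(400,400),interpolation=cv2.INTER_CUBIC)]))
print(telemetry.state()["tool_pos"])
meas(T,S,d,ds,lo=.135,hi=.18)
E
```

```text
[ 0.54951577 -0.23752559  0.2728683 ]
top 157 [  0.50263386  -0.12826626   0.14806387 105.98726115] [0.13940013 0.14869362 0.15224576]
dir 111.92178318608222 len 0.04954740840038786 wid 0.014613185594697538 mid [ 0.5036148  -0.12873276]
rim 815 ((503.8709716796875, -128.97528076171875), 52.15085220336914)
scene 224 [ 0.51069761 -0.1398672   0.14730527 95.96428571] [0.13673218 0.15008631 0.15256155]
dir 103.37561433807684 len 0.044813350291173074 wid 0.017418751191821027 mid [ 0.50667331 -0.1315884 ]
rim 1324 ((505.1623840332031, -128.07467651367188), 52.580867767333984)
```

View pics/c3.png

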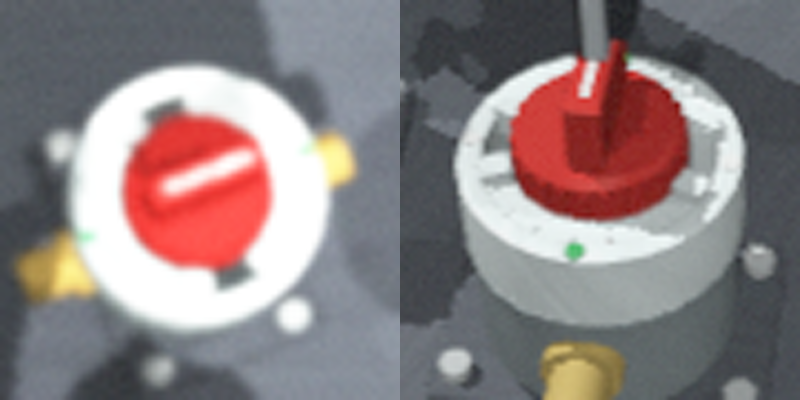

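The bar now points at the green dots (crop 85,237 and 310,150). It has turned about 89.5° and its top is at about 0.151 m, which is 6 mm down: locked.

```bash
python3 -c "
from station import workorder
print(workorder.close_job())"
```

```text
the job is handed in; nothing more can be done
None
```

The red cap on the aluminium housing is locked: turned about 90° clockwise and sprung up to rest 6 mm down. The arm is clear, nothing else was touched, and the job was handed in at about 9 s.

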